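# Run two slide rails and reject the one that binds

## Task

Two drawer slide rails lie side by side in the test fixture. First push both carriages by their tabs away from you, along their rails, as far as each will go, and leave them there; one runs to the far end of its rail, the other jams part-way. Then lift the jamming slide out of the fixture and lay it flat, right way up, inside the empty grey reject tray, and leave the sound slide in the fixture with its carriage at the far end.

Things in the scene. Friction and masses are not known exactly. Their poses are not given: they have to be found in the camera images.
- slide_1_mid (a point): loose aluminium slide rail, 140 mm long (x) x 36 wide (y) x 28 high, flat parallel sides, about 0.5 kg, lying in the fixture; this point is its centre, 14 mm above its underside; x along the rail to its far end, z up. A dark carriage runs in it, its tab rising to 46 mm above the underside. Its sides are clear over the middle 80 mm, down to 14 mm below the rail.
- slide_2_mid (a point): loose aluminium slide rail, 140 mm long (x) x 36 wide (y) x 28 high, flat parallel sides, about 0.5 kg, lying in the fixture; this point is its centre, 14 mm above its underside; x along the rail to its far end, z up. A dark carriage runs in it, its tab rising to 46 mm above the underside. Its sides are clear over the middle 80 mm, down to 14 mm below the rail.
- carriage_1_tab (a point): carriage of slide 1: black upright tab on the carriage, 20 mm wide (y), 10 mm thick (x), 18 mm tall; this point is its centre, and the rail's top lies 10 mm below it. Push its near (-x) face along the rail's +x with about 1 to 3 N; it stays where it is left.
- carriage_2_tab (a point): carriage of slide 2: black upright tab on the carriage, 20 mm wide (y), 10 mm thick (x), 18 mm tall; this point is its centre, and the rail's top lies 10 mm below it. Push its near (-x) face along the rail's +x with about 1 to 3 N; it stays where it is left.
- carriage_1 (a joint): travel of the carriage in m along the rail's +x; 0 is the near end. A sound slide runs freely to 0.088, where the carriage is close to the rail's far end; a faulty one jams hard at 0.038, less than half-way. The two slides look alike; only running them tells which is faulty.
- carriage_2 (a joint): travel of the carriage in m along the rail's +x; 0 is the near end. A sound slide runs freely to 0.088, where the carriage is close to the rail's far end; a faulty one jams hard at 0.038, less than half-way. The two slides look alike; only running them tells which is faulty.
- fixture: fixed test fixture: plate 190 x 160 x 8 mm, two grey cross bars that carry the slides 100 mm apart in y, undersides 22 mm above the table. End stops (36 mm) and pins (32 mm above the table) stand 2 to 3 mm clear of the rails, which lift straight out. Origin under the plate's centre, x along the slides away from the robot
- reject_tray_in (a point): centre of the inner floor of the fixed, empty grey reject tray (4 mm above the table); tray 190 mm long (x) x 110 mm wide (y) x 14 mm high outside, walls 4 mm; x and y along the tray's sides. It stands to the left or to the right of the fixture

How it is judged:
By the outcome, as a careful person would: the job done as asked, in the order asked, and still so for the second after the job is handed in, with the robot touching nothing.
It also fails if it takes over 51 s, if anything falls off the work surface, if the arm or the gripper's body presses on something with over 40 N, if the wrist force passes 120 N, or if a joint passes its speed limit or range.

## Robot

A 6-joint arm with a two-finger parallel gripper is mounted at the origin on a cart in front of the work surface, level with it; the furniture and walls round the work are solid. World frame = base frame: x ahead of the robot, y to its left, z up, the work surface at z = 0. Lengths are in m, angles in rad, forces in N, time in s.
With the tool pointing down it reaches from about 0.3 to 0.825 m from the base axis. Payload 5.4 kg.
Tool frame: the origin (TCP) lies at the very end of the fingers, on their centre line; the grasp point (between the pads) lies 19 mm behind it; z points along the fingers, x is the direction in which the jaws open and shut, and the axes are right-handed (so a half turn about z gives the same grasp; the last joint's range is limited). The gripper opens to 92 mm and grips with 3 to 60 N. Pads are 20 mm wide; open, the fingers measure 128 mm over their backs; the gripper's body (75 mm by 189 mm) begins 69 mm behind the grasp point.
Start: joints at [-1.367, 0.158, 1.597, -0, 1.386, -0.21], TCP at [0.231, -0.526, 0.215] pointing down, gripper open.
Joint ranges: [-2.91, 2.91], [-0.94, 2.29], [0.18, 2.7], [-1.29, 4.43], [0.17, 2.64], [-3, 3]. Speed limits (rad/s): [2.57, 2.57, 3.14, 3.14, 3.14, 3.14].

## Interface

Orientations are given as a rotation vector (axis times angle).
In Python, from workcell import bot gives the robot as it stands. Calls block until the motion is done:
- bot.goto(position, orientation): joint-space move of the TCP to a pose.
- bot.line_to(position, rot=None, max_speed=0.15): straight line of the TCP; rot=None keeps the orientation; max_speed is the mean speed in m/s.
- bot.set_joints(angles): joint-space move.
- bot.set_gripper(opening, newtons=None): opening from 0.0 (shut) to 1.0 (fully open); newtons is the grip in N (None keeps the last); returns when the fingers have stopped.
- bot.hold(seconds).
- bot.inverse_kinematics(position, orientation): joint angles nearest the present ones, or None.
- bot.read_camera(name): name is "side" or "top"; returns a dict with "pixels" (480x640x3 uint8, blue, green, red), "fx", "fy", "cx", "cy" (pixels), "R" (3x3) and "t" (3): a world point X has camera coordinates R X + t. Camera axes: x right, y down, z forward; pixel columns grow to the right and rows downward; lengths in m; the calibration is good to about 2 mm. A picture is of the moment at which its call begins. There is no depth.
A pose or a line that the arm cannot do raises bot.MotionError and nothing moves.
- bot.job_done(): hands the job in, once; it reports no verdict.
Readings, each from a call of its own:
- bot.current_clock(): time.
- bot.current_joints(): joint angles.
- bot.current_joint_vel(): joint speeds.
- bot.current_effort(): joint torques, N m.
- bot.current_ee_pos(): TCP position.
- bot.current_tool_rot(): TCP orientation.
- bot.current_contact_force(): force on the tool from outside, world axes, zero at the start.
- bot.current_ft_torque(): the same for the moment, N m.
- bot.current_opening(): opening from 0.0 (shut) to 1.0 (fully open).
Only numpy, scipy, OpenCV 4.12 (cv2) and the standard library are available. Lean on these libraries where they do the work, as an engineer would, in place of code of your own. Each camera call takes 0.05 s, during which the arm holds its last target. There are 200 camera calls.

## Working session

There is one attempt and no reset: what is moved stays moved. The work goes in short steps, each a Python script; the robot and the scene stay as the last script left them, time stands still between calls to the robot, and variables do not carry over. Pictures are saved under pics/ and viewed, about 8 in all and at most 12, crops included, and the job is handed in when it is done.

```bash
mkdir -p pics; ls
python3 - <<'E'
from workcell import bot
import cv2
for n in("top","side"):
    c=bot.read_camera(n); cv2.imwrite(f"pics/{n}0.png",c["pixels"])
    print(n,c["fx"],c["fy"],c["cx"],c["cy"],c["R"],c["t"])
print(bot.current_clock(),bot.current_tool_rot())
E
```

```text
pics
top 515.5179496454159 515.5179496454159 312.54972713632367 233.72408344734572 [[-0.02942849 -0.99860013 -0.0439515 ]
 [-0.98954029  0.03531747 -0.13986672]
 [ 0.14122319  0.03937572 -0.9891944 ]] [0.12484421 0.54394526 0.8488658 ]
side 434.1211673929873 434.1211673929873 317.6450964873766 244.7262304540969 [[-0.99992176  0.00219481 -0.01231474]
 [ 0.01171577  0.5092819  -0.86052001]
 [ 0.004383   -0.86059696 -0.50926777]] [0.50441596 0.00118565 0.94270575]
0.1 [-2.62941743e+00  1.71705975e+00  1.92595638e-03]
```

View pics/top0.png

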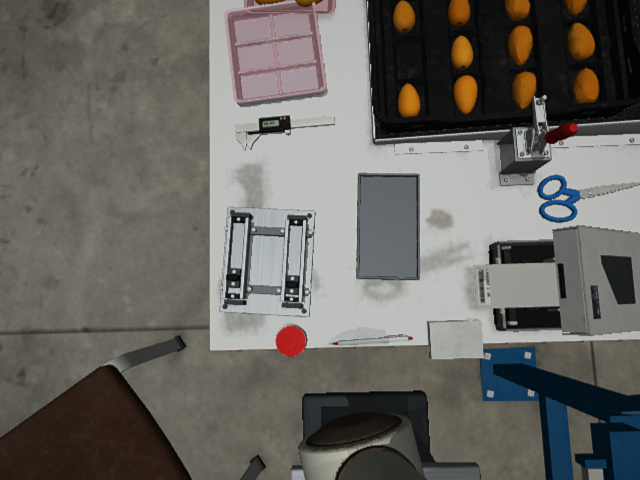

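View pics/side0.png

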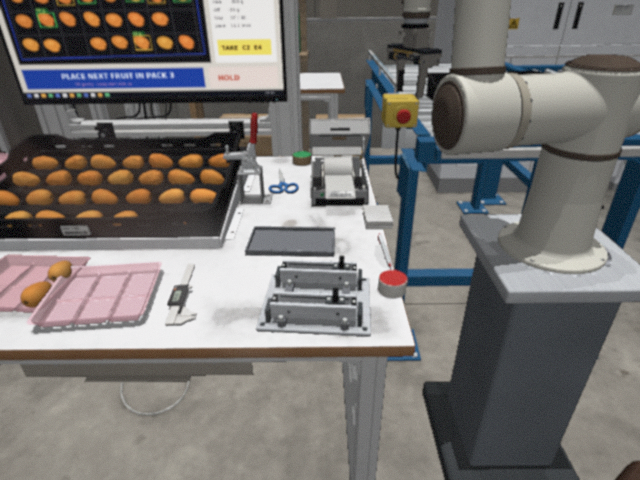

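The fixture is at top (267,262), side (315,300), and the tray at top (388,227), side (292,240). The tabs are at the near ends. Next I'll zoom in on both views.

Run:
```python
import cv2,numpy as np
a=cv2.imread("pics/top0.png")[195:325,210:430]; b=cv2.imread("pics/side0.png")[220:340,235:385]
a=cv2.resize(a,None,fx=3.6,fy=3.6,interpolation=cv2.INTER_CUBIC); b=cv2.resize(b,None,fx=5,fy=5,interpolation=cv2.INTER_CUBIC)
cv2.imwrite("pics/topc.png",a);cv2.imwrite("pics/sidec.png",b)
```

```text
(no output)
```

View pics/topc.png

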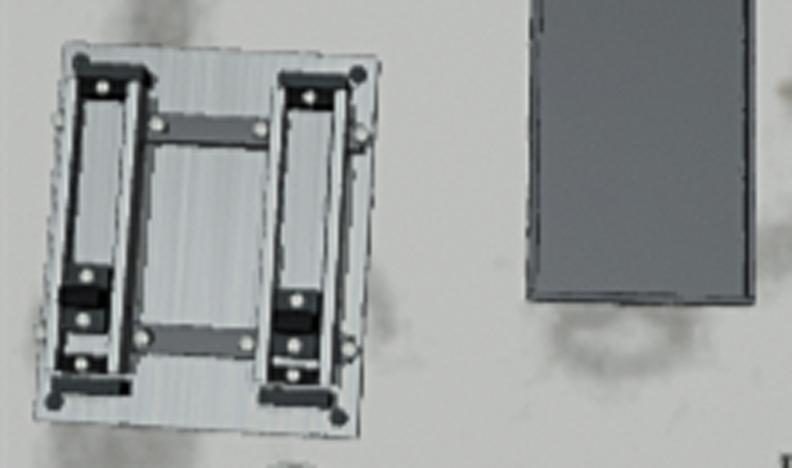

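View pics/sidec.png

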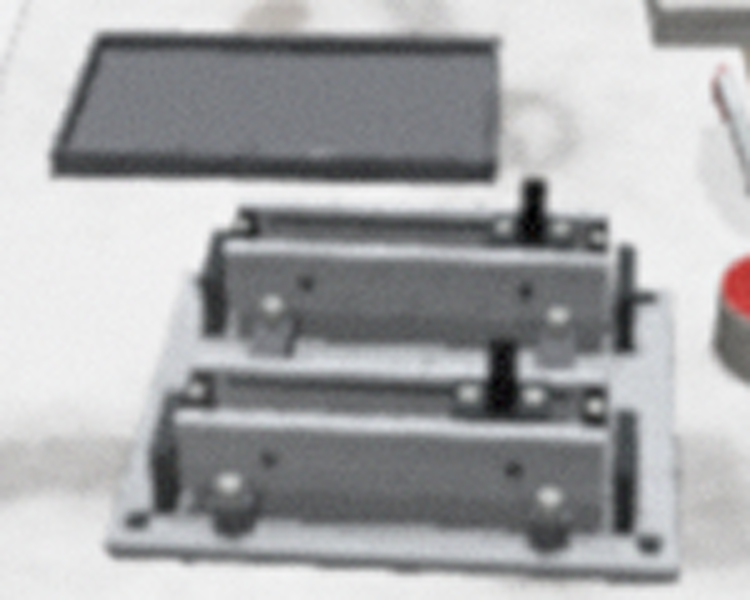

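```bash
cat > h.py <<'E'
import numpy as np,cv2
from scipy.spatial.transform import Rotation as Ro
from workcell import bot
CAL={}
def cam(n):
    c=bot.read_camera(n); return c
def ray(c,uv):
    R=np.array(c["R"]);t=np.array(c["t"])
    d=R.T@np.array([(uv[0]-c["cx"])/c["fx"],(uv[1]-c["cy"])/c["fy"],1.]); return -R.T@t,d/np.linalg.norm(d)
def plane(c,uv,z):
    o,d=ray(c,uv); return o+d*(z-o[2])/d[2]
def tri(c1,u1,c2,u2):
    o,d=ray(c1,u1);p,e=ray(c2,u2)
    s=np.linalg.lstsq(np.c_[d,-e],p-o,rcond=None)[0]
    a=o+s[0]*d;b=p+s[1]*e; return (a+b)/2,np.linalg.norm(a-b)
tc=lambda u,v:((u+.5)/3.6-.5+210,(v+.5)/3.6-.5+195)
sc=lambda u,v:((u+.5)/5-.5+235,(v+.5)/5-.5+220)
E
python3 - <<'E'
from h import *
np.set_printoptions(precision=4,suppress=True)
T=cam("top");S=cam("side")
print("camT",ray(T,(0,0))[0],"camS",ray(S,(0,0))[0])
for c,roi in((T,(205,310,215,320)),(S,(245,310,320,360))):
    g=c["pixels"].max(2); r0,r1,c0,c1=roi
    m=(g[r0:r1,c0:c1]<28).astype(np.uint8)
    n,l,st,ce=cv2.connectedComponentsWithStats(m)
    for i in range(1,n):
        if st[i,4]>20: print(st[i]+[c0,r0,0,0,0],ce[i]+[c0,r0])
P=[("L far-left screw/near endcap screw",(81,363),(595,407)),("L far screw",(102,87),(198,391)),("R near screw",(292,376),(600,237)),("R far screw",(308,97),(246,226)),
("L tab-near-screw",(82,320),(536,398)),("L tab far screw",(86,275),(468,394)),
("tray nl corner",(529,298),(497,172)),("tray fl?",(529,298),(497,172)),
("pin L inner? R outer near",(348,349),(0,0))]
for n,a,b in P[:7]: print(n,*tri(T,tc(*a),S,sc(*b)))
for n,a in(("tray NL",(529,300)),("tray NR",(754,304))): print(n,plane(T,tc(*a),.014))
for n,a in(("Lout far",(68,78)),("Lout near",(50,372)),("Lin far",(137,82)),("Lin near",(116,378)),("Rout far",(343,92)),("Rout near",(327,386)),("Rin far",(277,88)),("Rin near",(263,382))): print(n,plane(T,tc(*a),.050))
g=T["pixels"].copy()
hsv=cv2.cvtColor(g,cv2.COLOR_BGR2HSV); 
m=((g.max(2)<130)&(g.max(2)>40)).astype(np.uint8); m[:160]=0;m[290:]=0;m[:,:345]=0;m[:,430:]=0
cs=max(cv2.findContours(m,0,2)[0],key=cv2.contourArea); r=cv2.minAreaRect(cs); b=cv2.boxPoints(r); print(r)
q=np.array([plane(T,x,.014) for x in b]);print(q,q.mean(0))
E
```

```text
camT [0.4221 0.072  0.9213] camS [0.5002 0.8096 0.4873]
[232 216   6   7  25] [233.72 219.08]
[239 217   6   6  26] [241.7692 219.6154]
[290 219   6   6  25] [291.72 221.6 ]
[227 270  14  17  88] [234.1136 277.2841]
[286 278  13  10  69] [292.3623 283.913 ]
[339 258   4  10  22] [341.0455 263.5455]
[333 289   5  14  38] [335.0526 296.6316]
L far-left screw/near endcap screw [0.4458 0.2466 0.0466] 0.00021781729206511093
L far screw [0.577  0.2354 0.0465] 0.0012973006130228666
R near screw [0.4367 0.1469 0.0469] 0.00026615917488489066
R far screw [0.568  0.1361 0.0466] 0.0022103094888924124
L tab-near-screw [0.4655 0.2454 0.0497] 0.0010148436812379967
L tab far screw [0.4871 0.2432 0.0499] 1.6422446192073397e-05
tray nl corner [0.4711 0.033  0.0047] 0.0020460907047722995
tray NL [0.4706 0.0333 0.014 ]
tray NR [ 0.4652 -0.0751  0.014 ]
Lout far [0.582  0.2512 0.05  ]
Lout near [0.4421 0.2606 0.05  ]
Lin far [0.5788 0.2179 0.05  ]
Lin near [0.4384 0.2294 0.05  ]
Rout far [0.5703 0.1191 0.05  ]
Rout near [0.4317 0.1304 0.05  ]
Rin far [0.5734 0.1506 0.05  ]
Rin near [0.4344 0.1603 0.05  ]
((387.5, 226.5), (107.0, 63.0), 90.0)
[[ 0.6593  0.0266  0.014 ]
 [ 0.6546 -0.086   0.014 ]
 [ 0.4636 -0.0749  0.014 ]
 [ 0.4671  0.0345  0.014 ]] [ 0.5612 -0.0249  0.014 ]
```

```bash
cat >> h.py <<'E'
A=-.083
ex=np.array([np.cos(A),np.sin(A),0]);ey=np.array([-np.sin(A),np.cos(A),0]);ez=np.array([0,0,1.])
def rot(a,flip=0):
    x=np.array([-np.sin(a),np.cos(a),0])*(-1 if flip else 1); z=np.array([0,0,-1.])
    return Ro.from_matrix(np.c_[x,np.cross(z,x),z]).as_rotvec()
mid={1:np.array([.511,.2404,.036]),2:np.array([.5025,.1408,.036])}
tab={1:np.array([.4763,.2443,.059]),2:np.array([.4675,.1437,.059])}
E
python3 - <<'E'
from h import *
np.set_printoptions(precision=4,suppress=True)
print(bot.current_joints())
for f in(0,1):
  for p in (tab[1]-.04*ex,tab[2]+.09*ex,np.array([.56,-.025,.1])):
    print(f,bot.inverse_kinematics(p,rot(A,f)))
E
```

```text
[-1.3671  0.1588  1.5978 -0.      1.3862 -0.2101]
0 [ 0.2748  0.1551  1.9326 -0.      1.0539 -1.213 ]
0 [ 0.0292  0.3243  1.7277 -0.      1.0897 -1.4586]
0 [-0.2602  0.2372  1.7439 -0.      1.1605 -1.748 ]
1 [ 0.2748  0.1551  1.9326 -0.      1.0539  1.9286]
1 [ 0.0292  0.3243  1.7277 -0.      1.0897  1.683 ]
1 [-0.2602  0.2372  1.7439 -0.      1.1605  1.3936]
```

```bash
cat >> h.py <<'E'
def push(k):
    r=rot(A); p0=tab[k]-.034*ex; p0[2]=.057
    at=lambda s: p0+s*ex
    bot.line_to(p0,r,.12)
    f0=np.array(bot.current_contact_force())@ex
    s=.012; log=[]; hi=0
    while s<.122:
        fast = .020<=s<.044 or .064<=s<.094   # well short of either stop
        s+=.012 if fast else .003
        bot.line_to(at(s),None,.06)
        f=np.array(bot.current_contact_force())@ex-f0
        log.append((round(s*1e3),round(float(f),1)))
        if f<-6: break
    print(k,log,bot.current_clock())
    s-=.02; bot.line_to(at(s),None,.1)
    bot.line_to(at(s)+.05*ez,None,.2)
E
python3 - <<'E'
from h import *
p=bot.current_ee_pos(); bot.line_to([p[0],p[1],.3],None,.3)
bot.set_gripper(0.0,20)
q=tab[1]-.034*ex; q[2]=.11
bot.goto(q,rot(A)); print(bot.current_ee_pos(),bot.current_clock(),bot.current_contact_force())
push(1)
cv2.imwrite("pics/side1.png",cam("side")["pixels"][200:360,220:420].repeat(3,0).repeat(3,1))
E
```

```text
[0.44296974 0.24666753 0.11023209] 4.8833 [-0.26101073 -0.41210864  0.16440292]
1 [(15, -0.3), (18, -0.6), (21, -0.5), (33, -0.7), (45, -0.5), (48, -0.2), (51, -4.6), (54, -14.4)] 7.825
```

View pics/side1.png

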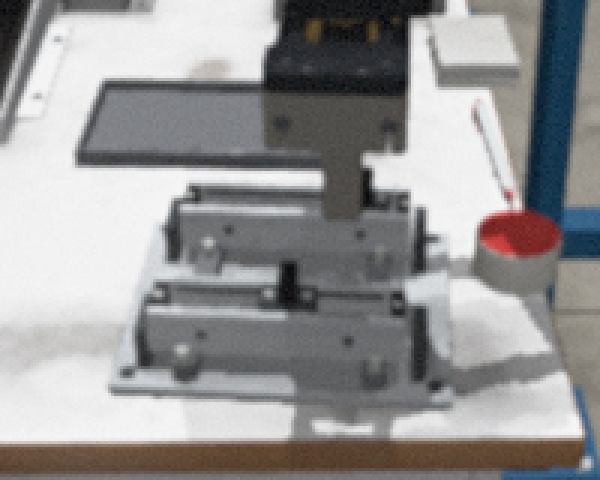

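Slide 1's carriage stopped hard part-way: force rose to 14 N, and the tab at side (316,295) sits near mid-rail. Next is slide 2.

```bash
sed -i 's/s<.094/s<.088/' h.py
python3 - <<'E'
from h import *
p=np.array(bot.current_ee_pos()); q=tab[2]-.034*ex; q[2]=p[2]
# raise over tabs, cross behind tab 2
bot.line_to(q,rot(A),.15)
push(2)
p=np.array(bot.current_ee_pos());bot.line_to([p[0]-.0,p[1],.30],None,.3)
bot.goto([.45,-.05,.3],rot(A)); bot.set_gripper(.8)
T=cam("top");S=cam("side");print(bot.current_clock())
a=cv2.resize(T["pixels"][195:325,210:430],(396*2,234*2),interpolation=2)
cv2.imwrite("pics/top2.png",a)
cv2.imwrite("pics/side2.png",cv2.resize(S["pixels"][220:340,235:385],None,fx=5,fy=5,interpolation=2))
E
```

```text
2 [(15, -0.4), (18, 0.0), (21, 0.3), (33, 0.2), (45, -0.5), (48, -0.9), (51, -0.5), (54, -0.1), (57, -0.3), (60, -0.5), (63, -0.7), (66, -0.9), (78, 0.8), (90, -1.3), (93, 0.0), (96, -0.2), (99, -1.2), (102, -6.5)] 15.1
18.7
```

View pics/top2.png

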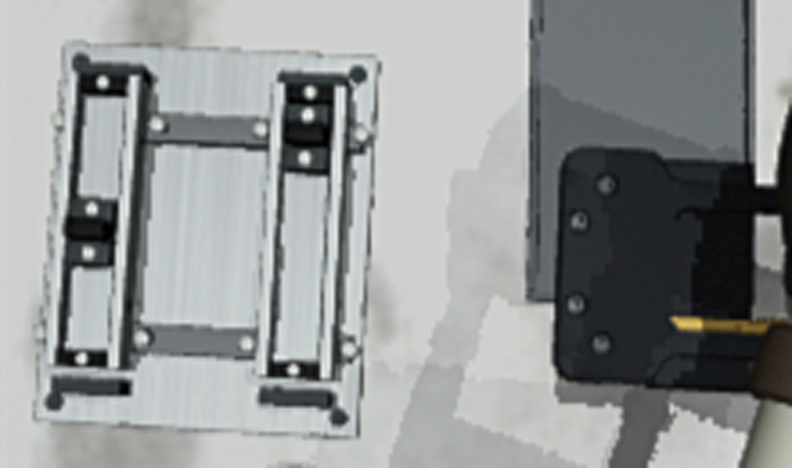

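View pics/side2.png

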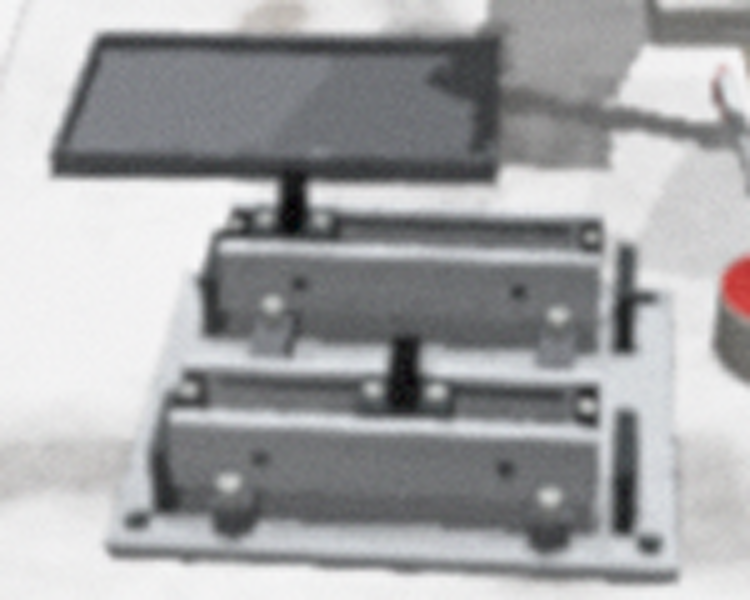

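Slide 1 (left) jams near mid-rail, tab at top-crop (90,222). Slide 2 is at the far end, tab at (307,122). Now I'll refine the rail centre and tray corners, then grasp and lift.

Run:
```python
from h import *
np.set_printoptions(precision=4,suppress=True)
T=cam("top");S=cam("side")
n,e1=tri(T,tc(81,358),S,sc(587,406)); f,e2=tri(T,tc(102,82),S,sc(190,389)); m=(n+f)/2
print("rail",n,f,m,e1,e2,"ang",np.arctan2(*(f-n)[1::-1]))
for nm,a,b in(("rim NL",tc(529,299),sc(498,158)),("rim FL",(358.2,174.5),sc(53,155)),("rim FR",(418,175.5),sc(97,34))): print(nm,*tri(T,a,S,b))
c=np.array([m[0],m[1]-.0003,.027])
bot.goto(c+[0,0,.10],rot(A)); bot.line_to(c+[0,0,.048],None,.2)
f0=np.array(bot.current_contact_force())
bot.line_to(c,None,.06); print("f",bot.current_contact_force()-f0)
bot.set_gripper(0.0,35); print("open mm",bot.current_opening()*92,bot.current_contact_force()-f0)
bot.line_to(c+[0,0,.025],None,.05); bot.line_to(c+[0,0,.13],None,.12)
print("lifted f",bot.current_contact_force()-f0,bot.current_opening()*92,bot.current_clock(),bot.current_ee_pos())
S=cam("side")["pixels"]
cv2.imwrite("pics/side3.png",cv2.resize(S[140:340,220:400],None,fx=3,fy=3,interpolation=2))
```

```text
rail [0.4483 0.2465 0.047 ] [0.5795 0.2352 0.0472] [0.5139 0.2409 0.0471] 6.356149027928646e-05 0.0009941352032297563 ang -0.08539628345028696
rim NL [0.4704 0.0333 0.0118] 0.0015335377167214528
rim FL [0.6579 0.0225 0.0091] 0.0005909578122679037
rim FR [ 0.652  -0.0847  0.0097] 0.00151774173051513
f [-0.5434 -0.5884  0.0963]
open mm 35.80945659415688 [-0.5379  0.8609  0.9066]
lifted f [-0.337  -0.437  -4.7347] 35.69355243371943 23.7833 [0.5131 0.2404 0.1558]
```

View pics/side3.png

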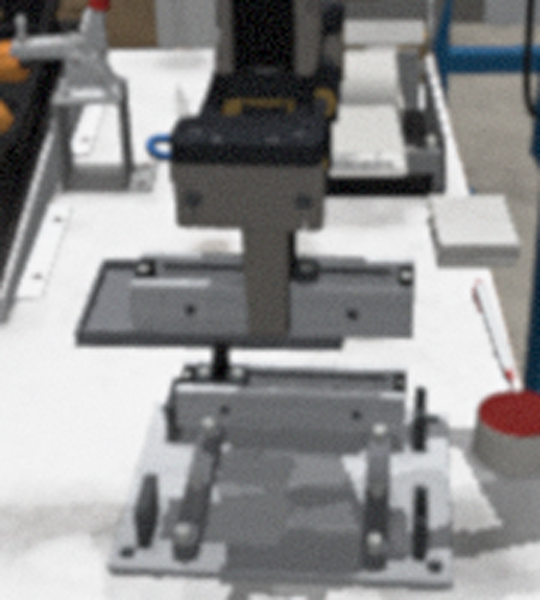

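The rail is held level and clear of the fixture, at side-crop (270,305). Wrist load is 4.7 N and slide 2 is undisturbed. Next, place it in the tray.

Run:
```python
from h import *
np.set_printoptions(precision=4,suppress=True)
a=-.05; c=np.array([.5605,-.0255,.0])
bot.goto(c+[0,0,.15],rot(a)); bot.line_to(c+[0,0,.04],None,.12)
f0=np.array(bot.current_contact_force()); z=.014
bot.line_to(c+[0,0,z],None,.05)
while z>.005:
    z-=.001; bot.line_to(c+[0,0,z],None,.03)
    f=(bot.current_contact_force()-f0)[2]
    if f>2: break
print("touch",z,f,bot.current_ee_pos())
bot.set_gripper(.52); print(bot.current_opening()*92,bot.current_contact_force()-f0)
bot.line_to(c+[0,0,.1],None,.12); bot.line_to(c+[0,0,.2],None,.3)
bot.goto([.35,-.3,.3],rot(a))
print(bot.current_clock())
cv2.imwrite("pics/top4.png",cv2.resize(cam("top")["pixels"][160:325,210:430],None,fx=3.6,fy=3.6,interpolation=2))
cv2.imwrite("pics/side4.png",cv2.resize(cam("side")["pixels"][210:340,225:385],None,fx=4,fy=4,interpolation=2))
```

```text
touch 0.007999999999999997 11.602644658656235 [ 0.5607 -0.0256  0.0091]
47.80259279672935 [-0.3566  0.8151  5.3366]
31.25
```

View pics/top4.png

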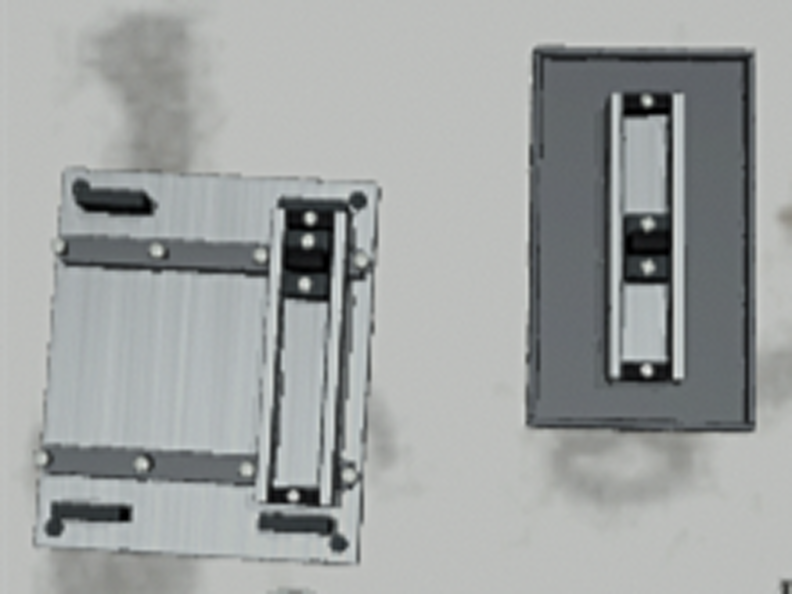

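View pics/side4.png

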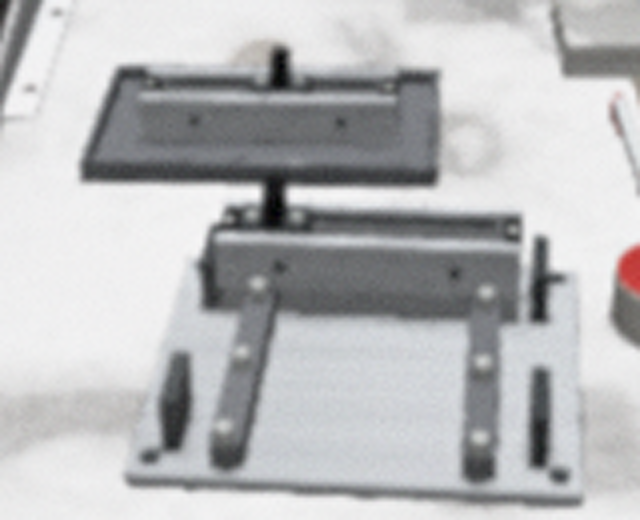

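The rejected rail lies flat and upright in the tray at top-crop (648,237). Slide 2 is still seated in the fixture with its tab at the far end, (307,248). I'll hand it in.

```bash
python3 -c "
from workcell import bot
print(bot.current_contact_force(),bot.current_clock()); bot.job_done()"
```

```text
[-0.12864781  0.47490319  0.76998727] 31.35
the job is handed in; nothing more can be done
```

The job is handed in at 31.4 s, inside the 51 s limit. The jamming slide is in the reject tray, and the sound slide is still in the fixture.

- **Pushing:** I pushed both carriages as far as they would go. Slide 1, on the left, jammed part-way, with the push force peaking at 14 N. Slide 2 ran to the far end, with a 6.5 N contact there.
- **Moving the slide:** I lifted slide 1 out level; the gripper read 35.7 mm and the wrist load was 4.7 N. I set it down near the middle of the tray with a contact force of about 12 N and released it.
- **Last checks:** The final top and side views show slide 1 flat and right way up, well inside the tray walls, with its carriage still at the jam. Slide 2 is seated with its carriage at the far end, and the gripper is clear of everything.
- **Disagreements:**
  - The two-view tray rim height came out at 9–12 mm against the stated 14 mm, which made no difference to the placing.
  - Both carriages seem to have started about 5–9 mm along their travel rather than at zero.
  - Both rails slid about 2 mm towards their far end stops under the push, so I re-measured slide 1 before gripping it.

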